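# Back the indexing stand off by one notch

## Task

The indexing stand has been clicked one notch too far. Using a fingertip only, lift the pawl by its ball handle and throw it back clear of the ratchet wheel, push the three-ball star wheel backward one notch, then tip the pawl back down into the ratchet and leave the wheel backed up against it, the next tooth against the pawl's nose. Grip and pick up nothing, and leave the loose things on the bench as they are.

Things in the scene. Friction and masses are not known exactly. Their poses are not given: they have to be found in the camera images.
- index_stand: Dark green cast indexing stand, bolted down; base plate 255 x 210 x 14 mm. Origin on the bench under the bearing. z up; x along its level spindle, 130 mm high: ratchet wheel and star wheel at the +x end, round wood blank (160 mm across, x -75 to -111 mm) at the -x end. y across; the pawl pivots on the +y side. The casting is 177 mm high, its pawl lug 195 mm (y 50 to 90, x -12 to 6 mm).
- wheel_axis (a point): Point on the spindle's axis, 130 mm above the bench, in the star wheel's plane (105 mm along the stand's x). The steel ratchet wheel on the same spindle is 130 mm across and 12 mm thick, middle at x = 50 mm, with 12 saw teeth 11 mm deep.
- index_wheel (a joint): Turn of ratchet, star wheel and blank together about the stand's +x (rad). 0: a tooth bears on the pawl's nose; starts at 0 to 0.12. Backward is negative: the top goes to the stand's +y, towards the pawl pivot; the lowered pawl blocks this at every tooth. Forward clicks past. A notch is 0.5236, so the next tooth bears at -0.5236. Balanced, stiff (0.15 N m): stays where left.
- star_ball (a point): Centre of the uppermost 26 mm black ball of the three-armed star wheel: 100 mm from the spindle's axis, on a 10 mm arm; the other two are 120 degrees away. With the wheel at 0 it stands 112 degrees round from the stand's +y axis (22 degrees from the top, on the -y side). Pushing it to +y turns the wheel backward.
- pawl (a joint): Pawl angle (rad): 0 down, nose at the bottom of a tooth gap (under 0.02 with the wheel up to 0.1 rad short of the tooth); grows as lifted; clear of the teeth above 0.25; over centre at about 0.85: above 0.95 it falls back by its own weight to a stop at 1.4 and stays; pushed back below 0.75 it falls on the ratchet. About 0.2 kg; some 1 N at the ball moves it.
- pawl_ball (a point): Centre of the 24 mm black ball on the pawl's 8 mm handle rod, 78 mm from the pivot line, in the plane 18 mm along the stand's x (32 mm behind the ratchet). Pawl down: it stands 125 degrees round from the stand's +y axis, leaning to -y, 249 mm above the bench. Lifting the pawl swings it over the top towards +y, to 45 degrees when thrown back.
- pawl_pivot (a point): Point on the pawl's pivot line (parallel to the stand's x) in the plane of its ball handle: 65.5 mm to +y of the spindle, 185 mm above the bench.
- collar: Loose steel collar, 46 mm across, 16 mm high, lying on the stand's base plate. Bystander. Origin: centre of its underside.
- wax_tin: Loose flat aluminium tin, 73 mm across, 31 mm high. Bystander. Origin: centre of its underside.
- sanding_block: Loose cork sanding block, 105 x 60 x 30 mm. Bystander. Origin: centre of its underside.
- glue_bottle: Loose white glue bottle, 58 mm across, 150 mm high, upright. Bystander. Origin: centre of its underside.
- chisel: Loose chisel, 265 mm long, lying along its x. Bystander. Origin: under its middle.
- screwdriver: Loose screwdriver lying along its x. Bystander.
- mallet: Loose wooden mallet, head 60 x 105 x 62 mm, 260 mm long. Bystander. Origin: on the bench, under the handle near the head.
- offcut: Loose wood offcut, 70 x 42 x 36 mm. Bystander. Origin: centre of its underside.

How it is judged:
On the way, in this order (a step that is already met when the one before it is completed fails the run):
1. the pawl is thrown back clear of the ratchet, the wheel not yet turned back (value of joint pawl above 1.1 rad and value of joint index_wheel above -0.1 rad), for 0.1 s.
2. with the pawl thrown back, the wheel is pushed backward (value of joint pawl above 1 rad and value of joint index_wheel below -0.12 rad), for 0.1 s.
At the end, for the whole second after the job is handed in: The pawl is down in the ratchet (below 0.07 rad) and the wheel is at rest one notch back, against the pawl: its joint between -0.58 and -0.45 rad (value of joint pawl below 0.07 rad and value of joint index_wheel between -0.58 and -0.45 rad and velocity of joint index_wheel between -0.05 and 0.05 rad/s and velocity of joint pawl between -0.05 and 0.05 rad/s); the robot touches nothing.
It fails at once if the pawl's ball or the star wheel's ball is taken between the fingers (the grasp point comes within 17 mm of its centre) (distance between the grasp point and pawl_ball below 0.017 m or distance between the grasp point and star_ball below 0.017 m).
It fails at once if a loose bystander is moved or lifted more than 25 mm (distance of any of collar, wax_tin, sanding_block, glue_bottle, chisel, screwdriver, mallet, offcut from where it was at the start of the episode above 0.025 m).
It also fails if it takes over 61 s, if anything falls off the work surface, if the arm or the gripper's body presses on something with over 40 N, if the wrist force passes 120 N, or if a joint passes its speed limit or range.

## Robot

A 6-joint arm with a two-finger parallel gripper is mounted at the origin on the work surface. World frame = base frame: x ahead of the robot, y to its left, z up, the work surface at z = 0. Lengths are in m, angles in rad, forces in N, time in s.
With the tool pointing down it reaches from about 0.225 to 0.875 m from the base axis. Payload 3.4 kg.
Tool frame: the origin (TCP) lies between the finger pads; the fingertips stand 17 mm ahead of it and the grasp point (between the pads) lies 2 mm behind it; z points along the fingers, y is the line along which they close (so a half turn about z gives the same grasp; the last joint's range is limited). The gripper opens to 85 mm and grips with 20 to 120 N. Pads are 22 mm wide; open, the fingers measure 114 mm over their backs; the gripper's body (76 mm by 85 mm) begins 54 mm behind the grasp point. The pads swing forward as they close: fully open they stand 13 mm farther back than shut.
Start: joints at [1, 0.276, 1.505, -0, 1.361, -0.121], TCP at [0.25, 0.518, 0.248] pointing down, gripper open.
Joint ranges: [-2.89, 2.89], [-0.75, 2.08], [0.22, 2.7], [-1.18, 4.32], [0.11, 2.71], [-2.7, 2.7]. Speed limits (rad/s): [2.57, 2.57, 3.14, 3.14, 3.14, 3.14].

## Interface

Orientations are given as a unit quaternion [x, y, z, w].
In Python, from station import * gives the robot as it stands.
- The arm moves only by the shell command python3 -m crank 'ROWS' [FORCE]. ROWS is JSON, a list of rows, each an object with "angular": the turn, a rotation vector about the tool's x, y, z as a fraction of full scale, a list of three; "offset": the shift along the tool's x, y, z as a fraction of full scale, a list of three; "jaw": the opening, from 0 (shut) to 1 (fully open). A call has 1 to 20 rows; each row shifts and turns the commanded pose from where the row before left it, along the tool's axes as they then stand; what a row does not reach is not made up. Full scale, the value 1, is 50 mm for a shift and 0.15 rad for a turn. A row lasts 1/8 s, in which the tool goes at most 62.5 mm and 10.7 degrees, less where a joint would pass 70% of its speed; a pose out of reach is approached as far as the arm can. A call with a number of a shift or a turn outside -1 to 1 is refused whole. A call with a gripper value outside its range is refused whole. The fingers move at their own pace and stop on an object; FORCE is the grip in N (left out, the last holds). Time passes only in rows, so rows that do not move let the fingers close. It gives the time, the measured TCP pose, the force, the opening and the grip force at its end, in the units of the state.
- get_state(): the state, without advancing time (a new reading comes with each control period).
- camera(name): name is "side" or "top"; returns (picture, depth): 400x640x3 uint8, red, green, blue; 400x640 float32, m along the optical axis (not along the pixel's ray), 0 where there is no reading.
- calibration(name): a dict with "K" (3x3 intrinsics, pixels), "camera_from_world" (4x4, takes a point from world to camera coordinates). Camera axes: x right, y down, z forward; pixel columns grow to the right and rows downward; lengths in m; the calibration is good to about 2 mm. A picture is of the moment at which its call begins. calibration takes no time and is no camera call.
- close_job(): hands the job in; it is judged then, once.
The state is a dict: "time_s": time; "joint_positions": joint angles; "qd": joint speeds; "joint_efforts": joint torques, N m; "tool_pos": TCP position; "tool_rot": TCP orientation; "force": force on the tool from outside, world axes, zero at the start; "moment": the same for the moment, N m; "width": opening from 0.0 (shut) to 1.0 (fully open); "gripper_force": force on a finger pad.
Only numpy, scipy, OpenCV 4.12 (cv2) and the standard library are available. Lean on these libraries where they do the work, as an engineer would, in place of code of your own. Each camera call takes 0.05 s, during which the arm holds its last target. There are 200 camera calls.

## Working session

There is one attempt and no reset: what is moved stays moved. The work goes in short steps, Python scripts to look and compute and a shell command to move; the robot and the scene stay as the last step left them, time stands still between calls to the robot, and variables do not carry over. Pictures are saved under pics/ and viewed, at most 11 in all, crops included, and the job is handed in when it is done.

```bash
mkdir -p pics; ls; python3 - <<'E'
from station import *
import cv2,numpy as np
for n in("side","top"):
    p,d=camera(n); cv2.imwrite(f"pics/{n}0.png",p[:,:,::-1]); np.save(f"{n}0.npy",d); c=calibration(n); print(n,c["K"],c["camera_from_world"])
print(get_state())
E
```

```text
pics
side [[430.80596827   0.         325.45935426]
 [  0.         430.80596827 195.18028267]
 [  0.           0.           1.        ]] [[-0.96088375 -0.27688551 -0.00606852  0.57365247]
 [-0.14955406  0.53719497 -0.83009346  0.21738331]
 [ 0.23310084 -0.79671575 -0.55759127  1.0886241 ]
 [ 0.          0.          0.          1.        ]]
top [[363.7349677    0.         313.02257582]
 [  0.         363.7349677  197.33303438]
 [  0.           0.           1.        ]] [[ 0.00990211 -0.99969925 -0.02243547  0.05201212]
 [-0.9983967  -0.00863375 -0.05594181  0.56459029]
 [ 0.05573128  0.02295344 -0.99818193  1.19020961]
 [ 0.          0.          0.          1.        ]]
{'time_s': 0.1, 'joint_positions': array([ 9.99998709e-01,  2.76560044e-01,  1.50599425e+00,  3.68840225e-06,
        1.36066732e+00, -1.20986425e-01]), 'qd': array([-0.00210066, -0.00032015, -0.00327401, -0.00035078,  0.00026227,
        0.00068849]), 'joint_efforts': array([-6.00821149e-04, -4.17699552e+01, -2.46403009e+01, -2.94822285e-04,
        5.76571256e-03,  5.83056504e-06]), 'tool_pos': array([0.24977448, 0.51744827, 0.24751493]), 'tool_rot': array([ 2.23014639e-01,  9.74814755e-01, -7.65630505e-04, -2.77834841e-04]), 'force': array([-0.1608158 , -0.34226802, -0.01818928]), 'moment': array([-0.00484286, -0.03322736, -0.02576706]), 'gripper_force': 0.0, 'width': 0.9995186812375022}
```

View pics/side0.png

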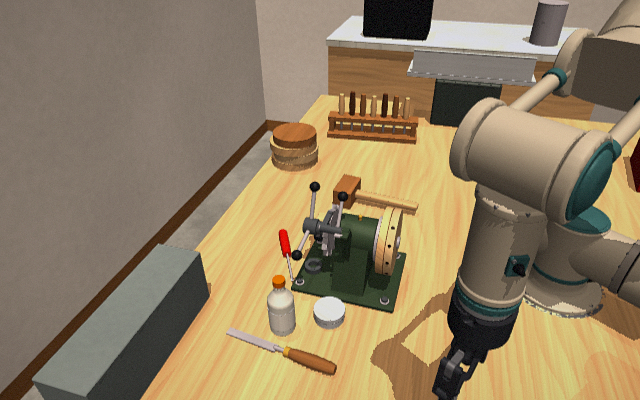

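View pics/top0.png

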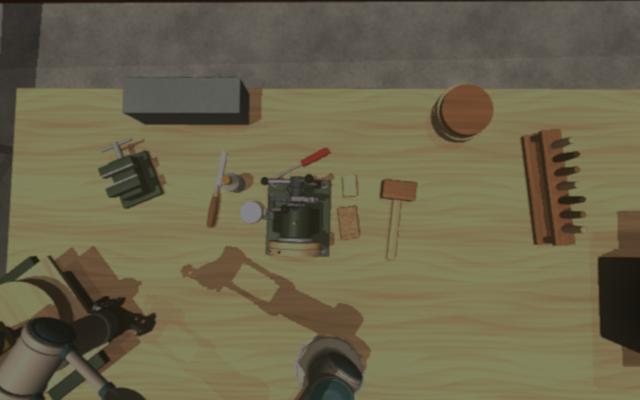

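The side view shows the stand with the star ball at (315,186), the pawl ball at about (342,197) and a lower star ball at (296,255). In the top view the stand is around (298,215) with its +x pointing up the image. I'll enlarge both.

```bash
python3 - <<'E'
import cv2,numpy as np
a=cv2.imread("pics/top0.png")[165:265,235:365]; b=cv2.imread("pics/side0.png")[170:320,260:420]
a=cv2.convertScaleAbs(a,alpha=1.7,beta=10)
a=cv2.resize(a,None,fx=4,fy=4,interpolation=cv2.INTER_CUBIC)
b=cv2.resize(b,None,fx=4,fy=4,interpolation=cv2.INTER_CUBIC)
cv2.imwrite("pics/a.png",a);cv2.imwrite("pics/b.png",b)
E
```

```text
(no output)
```

View pics/a.png

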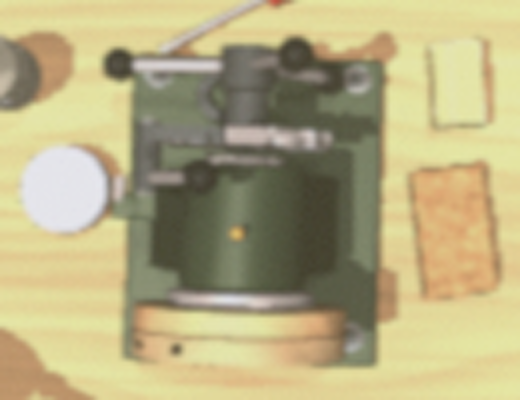

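View pics/b.png

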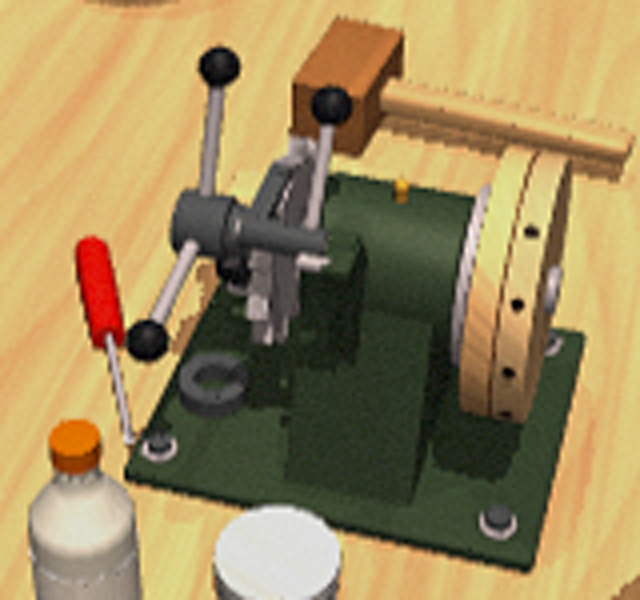

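The crops give these pixel positions:

| Ball | Top | Side |
|---|---|---|
| Upper star ball | (309,178.5) | (314.7,186.7) |
| +y-side star ball | (264.8,181) | (297.2,255.2) |
| Pawl ball | (285.2,209.5) | (342.7,196.5) |

Next I triangulate these and fit the stand pose.

```bash
cat > h.py <<'E'
from station import *
import numpy as np, cv2
from scipy.optimize import least_squares
def P(n):
    c=calibration(n); return np.array(c["K"])@np.array(c["camera_from_world"])[:3]
def tri(t,s):
    X=cv2.triangulatePoints(P("top"),P("side"),np.float64(t),np.float64(s)).ravel(); return X[:3]/X[3]
def prj(n,X):
    x=P(n)@np.append(X,1); return x[:2]/x[2]
def W(p,q): # local->world, p=(x,y,yaw)
    c,s=np.cos(p[2]),np.sin(p[2]); return np.array([p[0]+c*q[0]-s*q[1],p[1]+s*q[0]+c*q[1],q[2]])
def star(th,k=0):
    a=np.radians(112-120*k)+th; return np.array([.105,.1*np.cos(a),.13+.1*np.sin(a)])
def pawl(a): 
    b=np.radians(125)-a; return np.array([.018,.0655+.078*np.cos(b),.185+.078*np.sin(b)])
E
python3 - <<'E'
from h import *
obs={'s0':((309,178.5),(314.7,186.7)),'s1':((264.8,181),(297.2,255.2)),'p':((285.2,209.5),(342.7,196.5))}
for k,v in obs.items(): print(k,tri(*v).round(4))
# sign: backward(neg)moves top to +y: angle from +y decreases -> th adds to angle
def f(x):
    r=[]
    for k,q in (('s0',star(x[3])),('s1',star(x[3],1)),('p',pawl(0))):
        X=W(x,q)
        r+=list(prj("top",X)-obs[k][0])+list(prj("side",X)-obs[k][1])
    return r
o=least_squares(f,[.52,.04,0,0]);print(o.x.round(4),np.round(o.fun,1))
x=o.x
for n in("top","side"):
    for q in((.1275,.105,.014),(.1275,-.105,.014),(-.1275,.105,.014),(-.1275,-.105,.014)): print(n,prj(n,W(x,q)).round(0))
print(W(x,star(x[3])),W(x,star(x[3],1)),W(x,pawl(0)))
E
```

```text
s0 [0.6047 0.0642 0.2195]
s1 [0.6068 0.203  0.1155]
p [0.5183 0.1264 0.2467]
[ 0.4997  0.1064 -0.0184  0.0136] [-0.6  0.2  0.  -0.6 -0.3  0.2 -0.2 -0.5 -0.3 -0.1  0.2 -0.7]
top [268. 178.]
top [331. 179.]
top [265. 254.]
top [329. 256.]
side [289. 286.]
side [316. 234.]
side [392. 309.]
side [406. 252.]
[0.60397305 0.06572957 0.22219938] [0.60651241 0.2036339  0.11743323] [0.5180829  0.12680273 0.24889386]
```

```bash
python3 -m crank '[{"angular":[0,0,-1],"offset":[0,0,-0.7],"jaw":0},{"angular":[0,0,-1],"offset":[0,0,-0.7],"jaw":0},{"angular":[0,0,-1],"offset":[0,0,-0.7],"jaw":0},{"angular":[0,0,0],"offset":[-0.45,-0.73,0],"jaw":0},{"angular":[0,0,0],"offset":[-0.45,-0.73,0],"jaw":0},{"angular":[0,0,0],"offset":[-0.45,-0.73,0],"jaw":0},{"angular":[0,0,0],"offset":[-0.45,-0.73,0],"jaw":0},{"angular":[0,0,0],"offset":[-0.45,-0.73,0],"jaw":0},{"angular":[0,0,0],"offset":[-0.45,-0.73,0],"jaw":0},{"angular":[0,0,0],"offset":[-0.45,-0.73,0],"jaw":0},{"angular":[0,0,0],"offset":[-0.45,-0.73,0],"jaw":0},{"angular":[0,0,0],"offset":[-0.45,-0.73,0],"jaw":0},{"angular":[0,0,0],"offset":[-0.45,-0.73,0],"jaw":0},{"angular":[0,0,0],"offset":[-0.45,-0.73,0],"jaw":0},{"angular":[0,0,0],"offset":[-0.45,-0.73,0],"jaw":0},{"angular":[0,0,0],"offset":[0,0,0],"jaw":0},{"angular":[0,0,0],"offset":[0,0,0],"jaw":0}]'
```

```text
time_s: 2.22
tool_pos: [0.5196, 0.0801, 0.3528]
tool_rot: [0.0, 1.0, 0.0, -0.001]
force: [-0.5, 0.5, 0.1]
width: 0.001
gripper_force: 0.0
```

```bash
python3 -m crank '[{"angular":[0,0,0],"offset":[0,0,0.7],"jaw":0},{"angular":[0,0,0],"offset":[0,0,0.7],"jaw":0},{"angular":[0,0,0],"offset":[0,0,0.68],"jaw":0},{"angular":[0,0,0],"offset":[0,0,0],"jaw":0}]'; cat > look.py <<'E'
from h import *
import sys
n=sys.argv[1]; a=camera("top")[0][165:265,225:365]; b=camera("side")[0][150:290,230:430]
a=cv2.convertScaleAbs(a,alpha=1.7,beta=10); a=cv2.resize(a,(560,400),interpolation=cv2.INTER_CUBIC)[:, :, ::-1]
b=cv2.resize(b,(800,560),interpolation=cv2.INTER_CUBIC)[:,:,::-1]
# side by side 800 wide: top x2, side x2.2
o=np.zeros((400,800,3),np.uint8); o[:252,:352]=cv2.resize(a,(352,252)); o[:312,354:800]=cv2.resize(b,(446,312)); cv2.imwrite(f"pics/{n}.png",o[:312])
E
python3 look.py c
```

```text
time_s: 2.72
tool_pos: [0.5176, 0.0811, 0.2472]
tool_rot: [-0.001, 1.0, 0.0, -0.003]
force: [-0.0, 0.3, 0.0]
width: 0.002
gripper_force: 0.0
```

View pics/c.png

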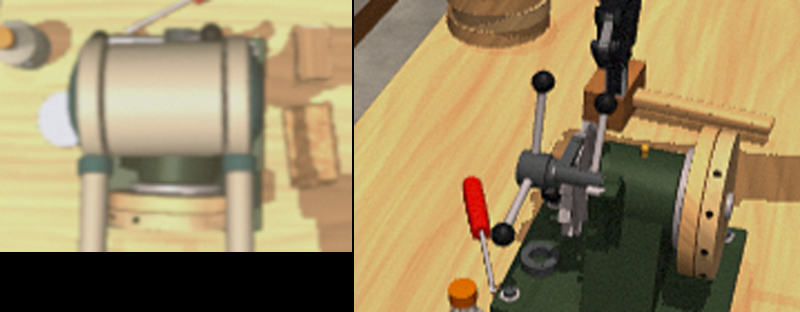

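The finger stands just behind the pawl ball in the side view (composite at about (606,103)). The arm hides the stand in the top view. Pushing +y now.

```bash
python3 -m crank '[{"angular":[0,0,0],"offset":[0,0.15,0],"jaw":0},{"angular":[0,0,0],"offset":[0,0.15,0],"jaw":0},{"angular":[0,0,0],"offset":[0,0.15,0],"jaw":0},{"angular":[0,0,0],"offset":[0,0.15,0],"jaw":0},{"angular":[0,0,0],"offset":[0,0.15,0],"jaw":0},{"angular":[0,0,0],"offset":[0,0.15,0],"jaw":0},{"angular":[0,0,0],"offset":[0,0.15,0],"jaw":0},{"angular":[0,0,0],"offset":[0,0.15,0],"jaw":0},{"angular":[0,0,0],"offset":[0,0.15,0],"jaw":0},{"angular":[0,0,0],"offset":[0,0.15,0],"jaw":0},{"angular":[0,0,0],"offset":[0,0.15,0],"jaw":0},{"angular":[0,0,0],"offset":[0,0.15,0],"jaw":0},{"angular":[0,0,0],"offset":[0,0.15,0],"jaw":0},{"angular":[0,0,0],"offset":[0,0.15,0],"jaw":0},{"angular":[0,0,0],"offset":[0,0,0],"jaw":0},{"angular":[0,0,0],"offset":[0,0,0],"jaw":0},{"angular":[0,0,0],"offset":[0,0,0],"jaw":0},{"angular":[0,0,0],"offset":[0,0,0],"jaw":0}]';python3 look.py d
```

```text
time_s: 5.08
tool_pos: [0.5201, 0.1847, 0.2493]
tool_rot: [0.0, 1.0, 0.0, 0.0]
force: [0.6, 0.4, -0.4]
width: 0.004
gripper_force: 0.0
```

View pics/d.png

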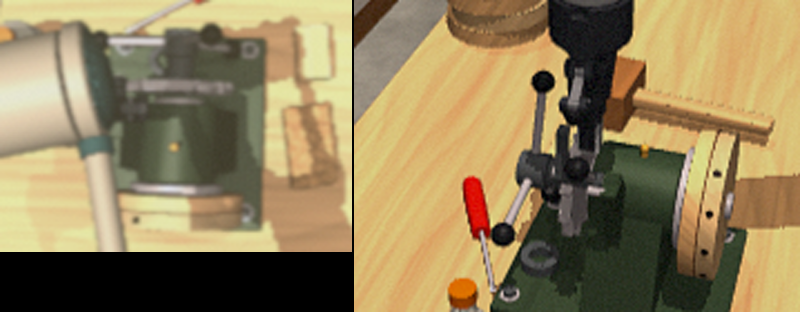

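```bash
python3 - <<'E'
from h import *
p=[.4997,.1064,-.0184]
print([prj("side",W(p,pawl(a))).round(1) for a in(1,1.2,1.4)])
for t in(.014,-.46,-.52): print(t,W(p,star(t)).round(4))
E
python3 -m crank '[{"angular":[0,0,0],"offset":[0,0,-0.6],"jaw":0},{"angular":[0,0,0],"offset":[0,0,-0.6],"jaw":0},{"angular":[0,0,0],"offset":[0,0,-0.6],"jaw":0},{"angular":[0,0,0],"offset":[-0.34,-0.64,0],"jaw":0},{"angular":[0,0,0],"offset":[-0.34,-0.64,0],"jaw":0},{"angular":[0,0,0],"offset":[-0.34,-0.64,0],"jaw":0},{"angular":[0,0,0],"offset":[-0.34,-0.64,0],"jaw":0},{"angular":[0,0,0],"offset":[-0.34,-0.64,0],"jaw":0},{"angular":[0,0,0],"offset":[0,0,0],"jaw":0},{"angular":[0,0,0],"offset":[0,0,0.7],"jaw":0},{"angular":[0,0,0],"offset":[0,0,0.7],"jaw":0},{"angular":[0,0,0],"offset":[0,0,0.7],"jaw":0},{"angular":[0,0,0],"offset":[0,0,0],"jaw":0},{"angular":[0,0,0],"offset":[0,0,0],"jaw":0}]'
```

```text
[array([333.7, 211.5]), array([331.8, 218. ]), array([330.2, 225.2])]
0.014 [0.604  0.0657 0.2222]
-0.46 [0.6048 0.1121 0.2297]
-0.52 [0.6049 0.118  0.2291]
time_s: 6.92
tool_pos: [0.6057, 0.0254, 0.2358]
tool_rot: [-0.0, 1.0, 0.0, 0.001]
force: [-0.5, -0.1, 0.1]
width: 0.001
gripper_force: 0.0
```

The ball's side pixel is (330,225), which matches pawl = 1.4. Now pushing the star ball.

```bash
python3 -m crank '[{"angular":[0,0,0],"offset":[0,0,0.15],"jaw":0},{"angular":[0,0,0],"offset":[0,0.13,0],"jaw":0},{"angular":[0,0,0],"offset":[0,0.13,0],"jaw":0},{"angular":[0,0,0],"offset":[0,0.13,0],"jaw":0},{"angular":[0,0,0],"offset":[0,0.13,0],"jaw":0},{"angular":[0,0,0],"offset":[0,0.13,0],"jaw":0},{"angular":[0,0,0],"offset":[0,0.13,0],"jaw":0},{"angular":[0,0,0],"offset":[0,0.13,0],"jaw":0},{"angular":[0,0,0],"offset":[0,0.13,0],"jaw":0},{"angular":[0,0,0],"offset":[0,0,0],"jaw":0},{"angular":[0,0,0],"offset":[0,0,0],"jaw":0}]'
cat > th.py <<'E'
from h import *
# star ball angle from side view: dark blobs near the predicted circle
p=[.4997,.1064,-.0184]; im=camera("side")[0]; g=im.max(2)
m=(g<60).astype(np.uint8); n,l,s,c=cv2.connectedComponentsWithStats(m)
for k in (0,1):
    ths=np.arange(-.7,.15,.01); pr=np.array([prj("side",W(p,star(t,k))) for t in ths])
    sc=[np.mean(cv2.getRectSubPix(g,(7,7),(float(u),float(v)))) for u,v in pr]
    i=np.argsort(sc)[:6]; print(k,sorted(zip(ths[i].round(2),np.round(np.array(sc)[i]))))
i=[j for j in range(1,n) if 25<s[j,4]<300 and 250<c[j][0]<420 and 150<c[j][1]<290]; print([(c[j].round(1),s[j,2:]) for j in i])
for t in np.arange(-.6,.1,.1): print(t.round(1),prj("side",W(p,star(t))).round(1),prj("side",W(p,star(t,1))).round(1))
E
python3 th.py; python3 look.py e
```

```text
time_s: 8.3
tool_pos: [0.6048, 0.0774, 0.2264]
tool_rot: [-0.0, 1.0, 0.0, -0.0]
force: [-0.4, -0.3, 0.5]
width: 0.001
gripper_force: 0.0
0 [(np.float64(-0.43), np.float64(19.0)), (np.float64(-0.42), np.float64(19.0)), (np.float64(-0.41), np.float64(19.0)), (np.float64(-0.4), np.float64(19.0)), (np.float64(-0.39), np.float64(19.0)), (np.float64(-0.38), np.float64(20.0))]
1 [(np.float64(-0.56), np.float64(28.0)), (np.float64(-0.55), np.float64(28.0)), (np.float64(-0.54), np.float64(28.0)), (np.float64(-0.53), np.float64(28.0)), (np.float64(-0.52), np.float64(28.0)), (np.float64(-0.51), np.float64(29.0))]
[]
-0.6 [306.6 197.6] [301.5 265. ]
-0.5 [307.9 194.7] [300.5 264.4]
-0.4 [309.3 192.2] [299.6 263.3]
-0.3 [310.7 190.1] [298.8 261.9]
-0.2 [312.  188.4] [298.1 260. ]
-0.1 [313.3 187.1] [297.5 257.8]
-0.0 [314.6 186.2] [297.  255.1]
```

View pics/e.png

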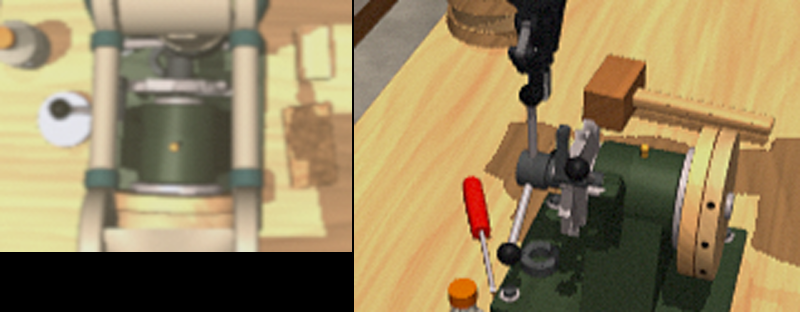

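The star ball is at about side (309.8,192.6), so the wheel is near -0.41. The pawl is still thrown back and the collar hasn't moved. I'll nudge another 5 mm, then go round to the +y side of the pawl ball.

```bash
python3 -m crank '[{"angular":[0,0,0],"offset":[0,0.1,0],"jaw":0},{"angular":[0,0,0],"offset":[0,0,0],"jaw":0},{"angular":[0,0,0],"offset":[0,0,0],"jaw":0},{"angular":[0,0,0],"offset":[0,-0.3,0],"jaw":0},{"angular":[0,0,0],"offset":[0,0,-0.7],"jaw":0},{"angular":[0,0,0],"offset":[0,0,-0.7],"jaw":0},{"angular":[0,0,0],"offset":[0,0,-0.7],"jaw":0},{"angular":[0,0,0],"offset":[0.28,0.65,0],"jaw":0},{"angular":[0,0,0],"offset":[0.28,0.65,0],"jaw":0},{"angular":[0,0,0],"offset":[0.28,0.65,0],"jaw":0},{"angular":[0,0,0],"offset":[0.28,0.65,0],"jaw":0},{"angular":[0,0,0],"offset":[0.28,0.65,0],"jaw":0},{"angular":[0,0,0],"offset":[0.28,0.65,0],"jaw":0},{"angular":[0,0,0],"offset":[0,0,0],"jaw":0},{"angular":[0,0,0],"offset":[0,0,0],"jaw":0}]'; python3 th.py | head -2
```

```text
time_s: 10.32
tool_pos: [0.5214, 0.2609, 0.3318]
tool_rot: [0.0, 1.0, -0.0, 0.0]
force: [0.8, -0.7, -0.8]
width: -0.0
gripper_force: 0.0
0 [(np.float64(-0.45), np.float64(18.0)), (np.float64(-0.44), np.float64(18.0)), (np.float64(-0.43), np.float64(18.0)), (np.float64(-0.42), np.float64(18.0)), (np.float64(-0.41), np.float64(18.0)), (np.float64(-0.4), np.float64(18.0))]
1 [(np.float64(-0.59), np.float64(29.0)), (np.float64(-0.58), np.float64(29.0)), (np.float64(-0.57), np.float64(28.0)), (np.float64(-0.56), np.float64(28.0)), (np.float64(-0.55), np.float64(28.0)), (np.float64(-0.54), np.float64(28.0))]
```

```bash
python3 -m crank '[{"angular":[0,0,0],"offset":[0,0,0.6],"jaw":0},{"angular":[0,0,0],"offset":[0,0,0.6],"jaw":0},{"angular":[0,0,0],"offset":[0,0,0.52],"jaw":0},{"angular":[0,0,0],"offset":[0,0,0],"jaw":0},{"angular":[0,0,0],"offset":[0,-0.12,0],"jaw":0},{"angular":[0,0,0],"offset":[0,-0.12,0],"jaw":0},{"angular":[0,0,0],"offset":[0,-0.12,0],"jaw":0},{"angular":[0,0,0],"offset":[0,-0.12,0],"jaw":0},{"angular":[0,0,0],"offset":[0,-0.12,0],"jaw":0},{"angular":[0,0,0],"offset":[0,-0.12,0],"jaw":0},{"angular":[0,0,0],"offset":[0,-0.12,0],"jaw":0},{"angular":[0,0,0],"offset":[0,-0.12,0],"jaw":0},{"angular":[0,0,0],"offset":[0,-0.12,0],"jaw":0},{"angular":[0,0,0],"offset":[0,-0.12,0],"jaw":0},{"angular":[0,0,0],"offset":[0,-0.12,0],"jaw":0},{"angular":[0,0,0],"offset":[0,0,0],"jaw":0},{"angular":[0,0,0],"offset":[0,0,0],"jaw":0},{"angular":[0,0,0],"offset":[0,0,0],"jaw":0},{"angular":[0,0,0],"offset":[0,0,0],"jaw":0}]'; python3 look.py f
```

```text
time_s: 12.75
tool_pos: [0.5222, 0.195, 0.2489]
tool_rot: [0.0, 1.0, 0.0, 0.002]
force: [-3.3, 0.3, 15.7]
width: -0.001
gripper_force: 6.8
```

View pics/f.png

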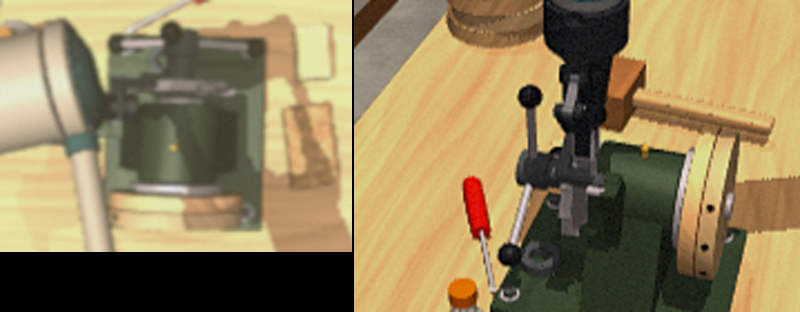

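Force reads 15.7 N upward, which I didn't expect, so I'll zoom in before moving.

```bash
python3 - <<'E'
from h import *
b=camera("side")[0][160:260,270:400]; cv2.imwrite("pics/g.png",cv2.convertScaleAbs(cv2.resize(b,None,fx=6,fy=6,interpolation=cv2.INTER_CUBIC)[:,:,::-1],alpha=1.8,beta=20))
p=[.4997,.1064,-.0184]
for a in(0,.3,.5,.6,.7,.8,1): print(a,prj("side",W(p,pawl(a))).round(1),W(p,pawl(a)).round(3))
print(prj("side",[.522,.195,.232]),get_state()["force"])
E
```

```text
0 [342.9 195.8] [0.518 0.127 0.249]
0.3 [340.5 197. ] [0.518 0.148 0.259]
0.5 [338.6 199.5] [0.519 0.163 0.263]
0.6 [337.6 201.3] [0.519 0.171 0.263]
0.7 [336.6 203.4] [0.519 0.178 0.263]
0.8 [335.6 205.8] [0.519 0.186 0.262]
1 [333.7 211.5] [0.519 0.201 0.257]
[333.21856559 219.14476269] [-2.35690963  0.74464182 15.28778803]
```

View pics/g.png

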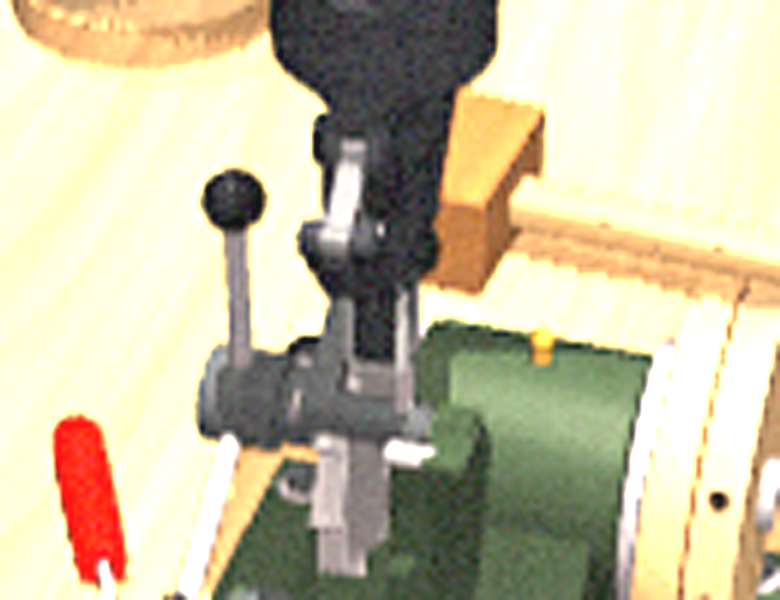

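The closed finger's knuckle is most likely pressing on top of the ball near the top of its swing, with the ball at about 0.57 rad. That is already past centre, so raising the tool should free it and let it drop.

```bash
python3 -m crank '[{"angular":[0,0,0],"offset":[0,0,-0.1],"jaw":0},{"angular":[0,0,0],"offset":[0,0,-0.1],"jaw":0},{"angular":[0,0,0],"offset":[0,0,-0.1],"jaw":0},{"angular":[0,0,0],"offset":[0,0,0],"jaw":0},{"angular":[0,0,0],"offset":[0,0,0],"jaw":0},{"angular":[0,0,0],"offset":[0,0,0],"jaw":0},{"angular":[0,0,0],"offset":[0,0,0],"jaw":0}]'; python3 - <<'E'
from h import *
b=camera("side")[0][160:260,270:400]; cv2.imwrite("pics/i.png",cv2.convertScaleAbs(cv2.resize(b,None,fx=6,fy=6,interpolation=cv2.INTER_CUBIC)[:,:,::-1],alpha=1.8,beta=20))
E
```

```text
time_s: 13.78
tool_pos: [0.521, 0.1959, 0.2606]
tool_rot: [-0.0, 1.0, -0.0, -0.0]
force: [0.5, 0.2, -0.6]
width: -0.002
gripper_force: 0.0
```

View pics/i.png

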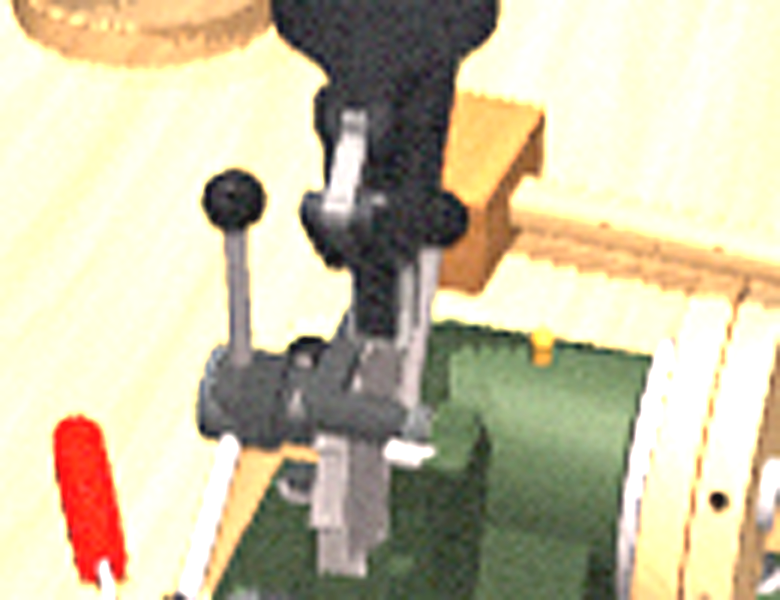

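The pawl ball is now at side (343.8,196.3), so the pawl is down at about 0 rad. The star ball at (309,193.3) puts the wheel at about -0.43. Going back to back the wheel up against the nose.

```bash
python3 -m crank '[{"angular":[0,0,0],"offset":[0,0,-0.55],"jaw":0},{"angular":[0,0,0],"offset":[0,0,-0.55],"jaw":0},{"angular":[0,0,0],"offset":[0,0,-0.55],"jaw":0},{"angular":[0,0,0],"offset":[-0.34,-0.54,0],"jaw":0},{"angular":[0,0,0],"offset":[-0.34,-0.54,0],"jaw":0},{"angular":[0,0,0],"offset":[-0.34,-0.54,0],"jaw":0},{"angular":[0,0,0],"offset":[-0.34,-0.54,0],"jaw":0},{"angular":[0,0,0],"offset":[-0.34,-0.54,0],"jaw":0},{"angular":[0,0,0],"offset":[0,0,0],"jaw":0},{"angular":[0,0,0],"offset":[0,0,0.72],"jaw":0},{"angular":[0,0,0],"offset":[0,0,0.72],"jaw":0},{"angular":[0,0,0],"offset":[0,0,0.72],"jaw":0},{"angular":[0,0,0],"offset":[0,0,0],"jaw":0},{"angular":[0,0,0],"offset":[0,0.1,0],"jaw":0},{"angular":[0,0,0],"offset":[0,0.1,0],"jaw":0},{"angular":[0,0,0],"offset":[0,0.1,0],"jaw":0},{"angular":[0,0,0],"offset":[0,0,0],"jaw":0},{"angular":[0,0,0],"offset":[0,0,0],"jaw":0}]'
```

```text
time_s: 16.08
tool_pos: [0.6062, 0.0759, 0.2355]
tool_rot: [-0.0, 1.0, -0.0, 0.0]
force: [0.2, 0.2, 0.0]
width: -0.004
gripper_force: 0.0
```

```bash
python3 -m crank '[{"angular":[0,0,0],"offset":[0,0.08,0.04],"jaw":0},{"angular":[0,0,0],"offset":[0,0.08,0.04],"jaw":0},{"angular":[0,0,0],"offset":[0,0.05,0],"jaw":0},{"angular":[0,0,0],"offset":[0,0.04,0],"jaw":0},{"angular":[0,0,0],"offset":[0,0,0],"jaw":0}]';  python3 -m crank '[{"angular":[0,0,0],"offset":[0,0.03,0],"jaw":0},{"angular":[0,0,0],"offset":[0,0,0],"jaw":0}]'; python3 -m crank '[{"angular":[0,0,0],"offset":[0,0.03,0],"jaw":0},{"angular":[0,0,0],"offset":[0,0,0],"jaw":0}]'; python3 th.py|head -1
```

```text
time_s: 16.7
tool_pos: [0.6062, 0.0886, 0.2313]
tool_rot: [-0.0, 1.0, 0.0, 0.0]
force: [0.0, -1.4, -0.2]
width: 0.002
gripper_force: 0.4
time_s: 16.95
tool_pos: [0.6062, 0.0899, 0.2313]
tool_rot: [-0.0, 1.0, 0.0, 0.0]
force: [0.7, -0.1, -0.2]
width: -0.001
gripper_force: 0.5
time_s: 17.2
tool_pos: [0.6062, 0.0915, 0.2313]
tool_rot: [-0.0, 1.0, 0.0, 0.0]
force: [-0.0, -1.1, -0.3]
width: -0.003
gripper_force: 0.6
0 [(np.float64(-0.55), np.float64(20.0)), (np.float64(-0.54), np.float64(20.0)), (np.float64(-0.53), np.float64(20.0)), (np.float64(-0.52), np.float64(20.0)), (np.float64(-0.51), np.float64(21.0)), (np.float64(-0.5), np.float64(21.0))]
```

```bash
for i in 1 ; do python3 -m crank '[{"angular":[0,0,0],"offset":[0,0.03,0],"jaw":0},{"angular":[0,0,0],"offset":[0,0,0],"jaw":0}]'; python3 -m crank '[{"angular":[0,0,0],"offset":[0,0.03,0],"jaw":0},{"angular":[0,0,0],"offset":[0,0,0],"jaw":0}]'; done; python3 - <<'E'
from h import *
b=camera("side")[0][160:290,270:400]; cv2.imwrite("pics/j.png",cv2.convertScaleAbs(cv2.resize(b,(600,600),interpolation=cv2.INTER_CUBIC)[:,:,::-1],alpha=1.8,beta=20))
E
```

```text
time_s: 17.5
tool_pos: [0.6062, 0.093, 0.2313]
tool_rot: [-0.0, 1.0, 0.0, 0.0]
force: [1.4, -1.3, 0.1]
width: -0.004
gripper_force: 0.7
time_s: 17.75
tool_pos: [0.6062, 0.0934, 0.2313]
tool_rot: [-0.0, 1.0, -0.001, 0.0]
force: [1.4, -4.5, 0.2]
width: 0.003
gripper_force: 2.5
```

View pics/j.png

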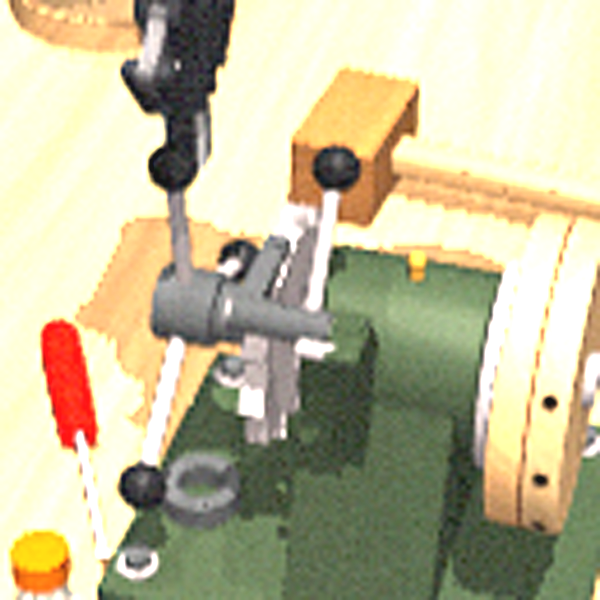

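Resistance jumped to 4.5 N, so the wheel is against the nose. The pawl ball at side (343,196.4) means the pawl is down, and the star ball at (307.3,196.2) gives about -0.53. Retreating.

```bash
python3 -m crank '[{"angular":[0,0,0],"offset":[0,-0.2,0],"jaw":0},{"angular":[0,0,0],"offset":[0,-0.5,0],"jaw":0},{"angular":[0,0,0],"offset":[0,0,-0.7],"jaw":0},{"angular":[0,0,0],"offset":[0,0,-0.7],"jaw":0},{"angular":[0,0,0],"offset":[0,0,-0.7],"jaw":0},{"angular":[0,0,0],"offset":[0,0,0],"jaw":0},{"angular":[0,0,0],"offset":[0,0,0],"jaw":0},{"angular":[0,0,0],"offset":[0,0,0],"jaw":0}]'; python3 - <<'E'
from h import *
p=[.4997,.1064,-.0184]
g=camera("side")[0].max(2)
for c in((307.3,196.2),(343,196.4)):
    x0,y0=int(c[0])-9,int(c[1])-9; w=g[y0:y0+19,x0:x0+19]; m=cv2.moments((w<55).astype(np.uint8)); print(x0+m['m10']/m['m00'],y0+m['m01']/m['m00'],m['m00'])
for t in(-.45,-.48,-.52,-.56,-.6): print(t,prj("side",W(p,star(t))).round(1))
for t in(0,.05,.1,.2): print(t,prj("side",W(p,pawl(t))).round(1))
E
```

```text
time_s: 18.8
tool_pos: [0.6053, 0.0596, 0.3347]
tool_rot: [-0.0, 1.0, 0.0, -0.002]
force: [0.6, 0.1, -0.2]
width: -0.004
gripper_force: 0.0
306.98850574712645 196.10344827586206 87.0
342.3125 195.8875 80.0
-0.45 [308.6 193.4]
-0.48 [308.2 194.2]
-0.52 [307.6 195.2]
-0.56 [307.1 196.4]
-0.6 [306.6 197.6]
0 [342.9 195.8]
0.05 [342.5 195.8]
0.1 [342.1 195.9]
0.2 [341.3 196.2]
```

```bash
python3 -c "
from station import *
print(close_job())"
```

```text
the job is handed in; nothing more can be done
None
```

I handed the job in at about 19 s of robot time: the pawl is down in the ratchet and the wheel is about one notch back (-0.53 rad from the camera, where the push met firm resistance), with the finger clear of everything; the hand-in gave no verdict, and on the way the finger pressed the pawl ball with about 16 N.

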